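# Front a pushed-back shelf bin with the reach hook

## Task

One of the three cardboard bins on the bench-top shelf has been pushed to the back, under the wire deck. Take the reach hook from its rest, hook it over that bin's front wall and drag the bin forward until its front is level with the shelf's front edge and it stands square in its place like its neighbours; do not touch the bin with the gripper or arm. Then lay the hook back in both notches of its rest, and leave the other bins and the things on the bench where they are.

Things in the scene. Friction and masses are not known exactly. Their poses are not given: they have to be found in the camera images.
- shelf: Fixed grey steel shelving bay on the bench, 330 mm deep (x), 440 wide (y), sometimes a little turned. The lower shelf's flat top is 30 above the bench. Slotted posts 24 wide, 243 tall, stand at the four corners; front and back are open. Origin: middle of the shelf's front edge, at bench level; x points straight into the bay, y left along the front edge, z up. (All sizes in mm.)
- deck_edge (a point): Middle of the front edge of the bay's wire deck, on its underside, 225 mm above the bench. The deck is 10 thick, covers the whole bay and nothing passes through its mesh. (All sizes in mm.)
- far_bin: The pushed-back bin: open cardboard bin 160 mm deep (x), 100 wide (y), walls and floor 4 thick; front wall 60 high, sides 60 high for the first 34, then 80 like the back. About 0.45 kg, slides on the shelf, 30 of space to the bins beside it. Starts 70 to 105 behind the front edge, a little askew. Origin: middle of the front wall's outer face, at its foot; x points to the bin's back, z up. (mm)
- bin_rim (a point): Middle of the top edge of the far bin's front wall, 60 mm above the bin's underside and 2 behind the front face. Behind this wall the bin is empty down to its floor for 80; boxed stock up to 56 high fills the rest. (All sizes in mm.)
- label_far: White label holder on the shelf's front edge, 70 mm wide, 24 high, 3 thick, in front of the far bin's lane. Origin: on the front edge line at bench level, in the middle of the lane; axes as the shelf's. (All sizes in mm.)
- bin_b: Another bin of the same shape and size, already standing at the front edge. Origin and axes as for the far bin. 
- bin_c: Another bin of the same shape and size, already standing at the front edge. Origin and axes as for the far bin. 
- hook: Reach hook, 0.17 kg: wooden handle 110 mm long (x), 26 by 26 across, then a steel rod of 8 diameter on the same axis to 225 ahead of the handle's middle, where it bends straight down for 40. An 18 diameter ferrule covers the rod's first 14; a 20 long wire eye sticks out behind. Balances about 60 ahead of the handle's middle. Origin: handle's middle, on its axis; x points along the rod, z up. (mm)
- hook_tip (a point): Centre of the rounded end of the bent-down part of the hook (radius 4, so the metal ends 4 below this point): 225 mm ahead of the hook's origin and 40 below the rod's axis. (All sizes in mm.)
- rest: Fixed dark steel rest of the hook: foot plate 250 mm by 70, 5 thick, with two upright brackets, 12 thick (x) and 62 wide, each with a notch open to the top, flared up to 24 above its floor. Origin: on the bench below the seated hook's handle middle; x points as the seated hook's x, z up. Seated, the hook's origin is 80 above this origin; it starts there (up to 5 along x). (All sizes in mm.)
- notch_rear (a point): Middle of the floor of the rest's rear notch, 42 mm behind the rest's origin, 67 above the bench, 32 wide: it carries the rear part of the handle. (All sizes in mm.)
- notch_front (a point): Middle of the floor of the rest's front notch, 170 mm ahead of the rest's origin, 76 above the bench, 14 wide: it carries the rod. (All sizes in mm.)
- tape_roll: Loose paper tape roll lying flat, 96 mm diameter, 45 high; bystander. Origin: centre of its underside. (All sizes in mm.)
- small_carton: Loose small red carton, 104 mm by 69, 35 high; bystander. Origin: centre of its underside. (All sizes in mm.)
- belt: Loose black rubber drive belt ring lying flat, 110 mm diameter, 12 high; bystander. Origin: centre of its underside. (All sizes in mm.)
- jar: Loose jar, 52 mm diameter, 75 high; bystander. Origin: centre of its underside. (All sizes in mm.)
- stapler: Loose stapler, 110 mm long, 32 wide, 27 high; bystander. Origin: centre of its underside. (All sizes in mm.)
There are look-alikes about, which are no part of the job. Leave any purple look-alike of the far_bin alone.

How it is judged:
By the outcome, as a careful person would: the job done as asked, in the order asked, and still so for the second after the job is handed in, with the robot touching nothing.
It also fails if it takes over 58 s, if anything falls off the work surface, if the arm or the gripper's body presses on something with over 40 N, if the wrist force passes 120 N, or if a joint passes its speed limit or range.

## Robot

A 6-joint arm with a two-finger parallel gripper is mounted at the origin on the work surface. World frame = base frame: x ahead of the robot, y to its left, z up, the work surface at z = 0. Lengths are in m, angles in rad, forces in N, time in s.
With the tool pointing down it reaches from about 0.425 to 0.925 m from the base axis. Payload 12.5 kg.
Tool frame: the origin (TCP) lies midway between the tips of the shut fingers; the grasp point (between the pads) lies 19 mm behind it (robot.tcp_to_grasp is the x of the grasp point in the tool frame, in m); x points along the fingers, z is the direction in which the jaws open and shut, and the axes are right-handed (so a half turn about x gives the same grasp; the last joint's range is limited). The gripper opens to 85 mm and grips with 20 to 120 N. Pads are 22 mm wide; open, the fingers measure 114 mm over their backs; the gripper's body (76 mm by 85 mm) begins 54 mm behind the grasp point. The pads swing forward as they close: fully open they stand 13 mm farther back than shut.
Start: joints at [-1.413, 0.491, 1.559, -0, 1.092, -0.106], TCP at [0.163, -0.603, 0.231] pointing down, gripper open.
Joint ranges: [-3.1, 3.1], [-0.84, 2.19], [0.05, 2.79], [-1.13, 4.28], [0.06, 2.93], [-2.69, 2.69]. Speed limits (rad/s): [2.22, 2.22, 2.79, 3.14, 3.14, 3.14].

## Interface

Orientations are given as a rotation vector (axis times angle).
In Python, from bench import robot gives the robot as it stands.
- The arm moves only by the tool servo_tool, never from a script. Its argument "motion" is text: rows parted by semicolons, each of 5 numbers parted by spaces: the opening, from 0 (shut) to 1 (fully open), then the shift along the tool's x, y, z in units of 25 mm (1.0 is 25 mm), then the turn about the tool's x in units of 6 degrees (1.0 is 6 degrees). A call has 1 to 12 rows; each row is the pose to reach, as a shift and turn from the pose measured when the call began, along the tool's axes at that moment; what a row does not reach only later rows make up. A row lasts 1/12 s, in which the tool goes at most 41.7 mm and 7.16 degrees, less where a joint would pass 70% of its speed; a pose out of reach is approached as far as the arm can. A call with a gripper value outside its range is refused whole. The fingers move at their own pace and stop on an object; "newtons" is the grip in N (left out, the last holds). Time passes only in rows, so rows that repeat a pose let the fingers close. It gives the time, the measured TCP pose, the force and the opening at its end, in the units of the state.
- robot.get_obs(): the state, without advancing time (a new reading comes with each control period).
- robot.get_image(name): name is "scene" or "top" or "wrist"; returns a dict with "img" (480x640x3 uint8, red, green, blue), "range_z" (480x640 float32, m along the optical axis (not along the pixel's ray), 0 where there is no reading), "intrinsics" (3x3 intrinsics, pixels), "R" (3x3) and "t" (3): a world point X has camera coordinates R X + t; the wrist camera has in their place "tool_from_camera" (4x4, takes a point from camera to tool coordinates, whose origin is the TCP and whose axes are the tool frame's). Camera axes: x right, y down, z forward; pixel columns grow to the right and rows downward; lengths in m; the calibration is good to about 2 mm. A picture is of the moment at which its call begins: read the wrist's pose just before it.
- robot.finish_job(): hands the job in, once; it reports no verdict.
The state is a dict: "time_s": time; "joints": joint angles; "joint_vel": joint speeds; "effort": joint torques, N m; "ee_pos": TCP position; "orientation": TCP orientation; "force": force on the tool from outside, world axes, zero at the start; "wrist_torque": the same for the moment, N m; "finger_gap": finger opening in m.
Only numpy, scipy, OpenCV 4.12 (cv2) and the standard library are available. Lean on these libraries where they do the work, as an engineer would, in place of code of your own. Each camera call takes 0.05 s, during which the arm holds its last target.

## Working session

There is one attempt and no reset: what is moved stays moved. The work goes in short steps, Python scripts to look and compute and a tool call to move; the robot and the scene stay as the last step left them, time stands still between calls to the robot, and variables do not carry over. Pictures are saved under pics/ and viewed, and the job is handed in when it is done.

Besides the shell and the picture viewer there is one more tool, called after "Request:" by a JSON object that holds its "name" and its "arguments", one argument or row to a line. servo_tool: Moves the arm, as the interface text tells. Its arguments: {"type":"object","properties":{"motion":{"type":"string"},"newtons":{"type":"number"}},"required":["motion"]}

```bash
ls; mkdir -p pics; python3 - <<'E'
from bench import robot
import cv2,pickle
o=robot.get_obs();print(o)
print(robot.tcp_to_grasp)
for n in("scene","top","wrist"):
    d=robot.get_image(n);pickle.dump(d,open(f"pics/{n}0.pkl","wb"))
    cv2.imwrite(f"pics/{n}0.png",d["img"][:,:,::-1])
    print(n,d["intrinsics"].tolist(),[ (k,d[k].tolist()) for k in d if k in("R","t","tool_from_camera")])
E
```

```text
pics
{'time_s': 0.0, 'joints': array([-1.41258266e+00,  4.91565699e-01,  1.55946441e+00, -1.39351703e-05,
        1.09169960e+00, -1.05562440e-01]), 'joint_vel': array([ 9.95993954e-04, -7.91230687e-04, -1.51059125e-03, -4.23141482e-05,
       -1.34194631e-03, -5.57146967e-04]), 'effort': array([ 4.59536706e-03, -6.18431354e+01, -2.61594057e+01,  3.33275398e-05,
        4.06880281e-03,  3.51066163e-06]), 'ee_pos': array([ 0.1629596 , -0.60314035,  0.23071877]), 'orientation': array([ 1.01348285,  1.3233645 , -1.01219408]), 'force': array([ 0.06898094, -0.54561568, -0.71390582]), 'wrist_torque': array([-0.03133676,  0.00072577, -0.01505693]), 'finger_gap': 0.08549260943967502}
-0.0187
scene [[612.021374498743, 0.0, 323.01003951331734], [0.0, 612.021374498743, 242.64841368787242], [0.0, 0.0, 1.0]] [('R', [[-0.8445743100485301, -0.5353069248884169, -0.011863008579460283], [-0.4538907131731917, 0.7275223857129877, -0.5144845952811553], [0.28403777090587945, -0.42913596266566806, -0.8574175588625588]]), ('t', [0.4869177309653621, 0.33491327695152967, 1.7183343104227624])]
top [[516.6521403932559, 0.0, 321.1584847180099], [0.0, 516.6521403932559, 240.02647428037648], [0.0, 0.0, 1.0]] [('R', [[-0.01912253668436321, -0.9996801014614246, -0.016553650136172], [-0.9825547350473026, 0.021853144371459767, -0.18468522603934848], [0.18498789481174244, 0.012733217313614873, -0.9826583047784027]]), ('t', [0.01016754930545403, 0.5938845892863984, 1.4996014159444844])]
wrist [[400.7187908697534, 0.0, 315.88187303795416], [0.0, 400.7187908697534, 238.70175325869346], [0.0, 0.0, 1.0]] [('tool_from_camera', [[-0.0005144338514039389, -0.2932252300980747, 0.9560432520507343, -0.14378521793518118], [0.00025053826395228583, -0.9560433863427451, -0.2932251364751574, 0.0745641364636723], [0.9999998362941819, 8.868048034681728e-05, 0.0005652852214413108, -3.721057508454528e-05], [0.0, 0.0, 0.0, 1.0]])]
```

View pics/scene0.png

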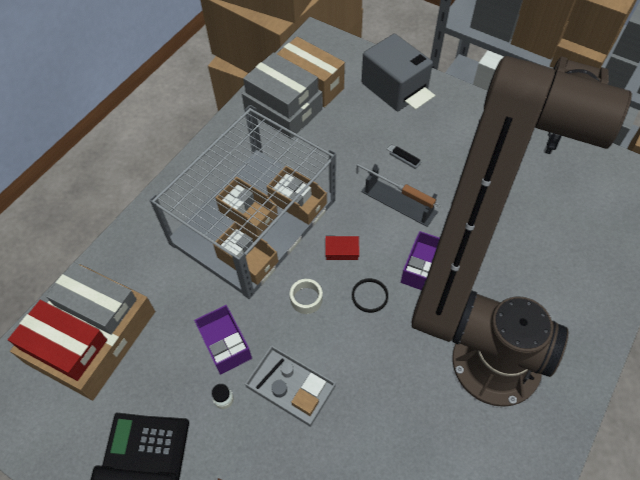

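View pics/top0.png

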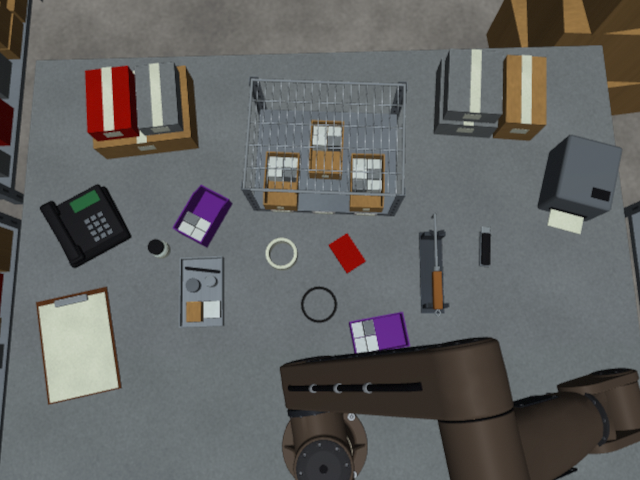

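View pics/wrist0.png

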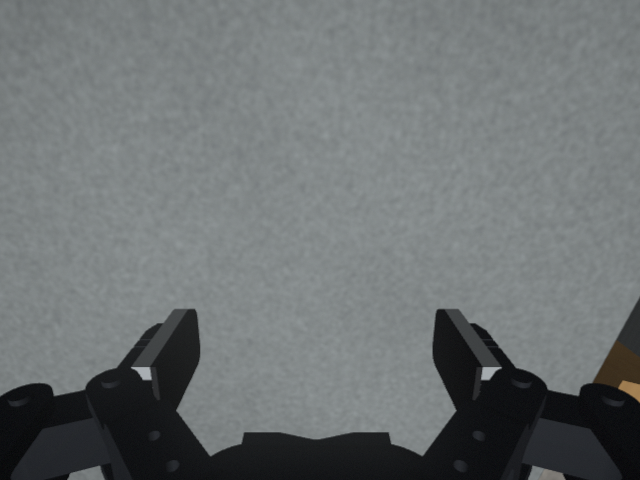

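The far bin candidates are the brown middle bin under the deck at top (326,150) and the purple look-alikes at (203,215) and (378,333). The two front bins are at (282,182) and (367,182). By the description I choose the brown middle one. The hook is at top (437,270), with its rod pointing at the shelf. The black thing at (486,246) is the stapler.

```bash
cat > h.py <<'E'
import numpy as np,cv2,pickle
def load(f): return pickle.load(open(f,"rb"))
def ray(d,u,v):
    K=d["intrinsics"];R=np.array(d["R"]);t=np.array(d["t"])
    c=-R.T@t; r=R.T@np.linalg.inv(K)@np.array([u,v,1.]); return c,r
def onz(d,u,v,z):
    c,r=ray(d,u,v); return c+r*(z-c[2])/r[2]
def pt(d,u,v):
    c,r=ray(d,u,v); return c+r*d["range_z"][int(round(v)),int(round(u))]
def cloud(d):
    K=d["intrinsics"];z=d["range_z"];v,u=np.mgrid[:480,:640]
    P=np.stack([(u-K[0,2])/K[0,0]*z,(v-K[1,2])/K[1,1]*z,z],-1)
    return (P-np.array(d["t"]))@np.array(d["R"])
def proj(d,X):
    p=np.array(d["R"])@np.array(X)+np.array(d["t"]);p=d["intrinsics"]@p;return p[:2]/p[2]
E
python3 - <<'E'
from h import *
t=load("pics/top0.pkl");s=load("pics/scene0.pkl")
c=cv2.resize(t["img"][60:230,230:420],None,fx=4,fy=4,interpolation=2)[:,:,::-1];cv2.imwrite("pics/c1.png",c[:600])
c=cv2.resize(t["img"][205:325,400:500],None,fx=5,fy=5,interpolation=2)[:,:,::-1];cv2.imwrite("pics/c2.png",c)
c=cv2.resize(s["img"][100:300,150:350],None,fx=3,fy=3,interpolation=2)[:,:,::-1];cv2.imwrite("pics/c3.png",c)
C=cloud(t)
for u,v in[(437,290),(437,250),(434,217),(432,240),(326,150),(326,178),(322,212),(300,260),(340,250)]: print(u,v,C[v,u].round(4))
E
```

```text
437 290 [ 0.4333 -0.3321  0.0951]
437 250 [ 0.5503 -0.3402  0.0899]
434 217 [ 0.6501 -0.3381  0.0866]
432 240 [ 0.5959 -0.3448  0.0049]
326 150 [ 0.8831 -0.0226  0.0434]
326 178 [ 0.7899 -0.0207  0.049 ]
322 212 [ 0.689  -0.006   0.0212]
300 260 [0.5428 0.0653 0.0006]
340 250 [ 0.5671 -0.0587  0.0266]
```

View pics/c1.png

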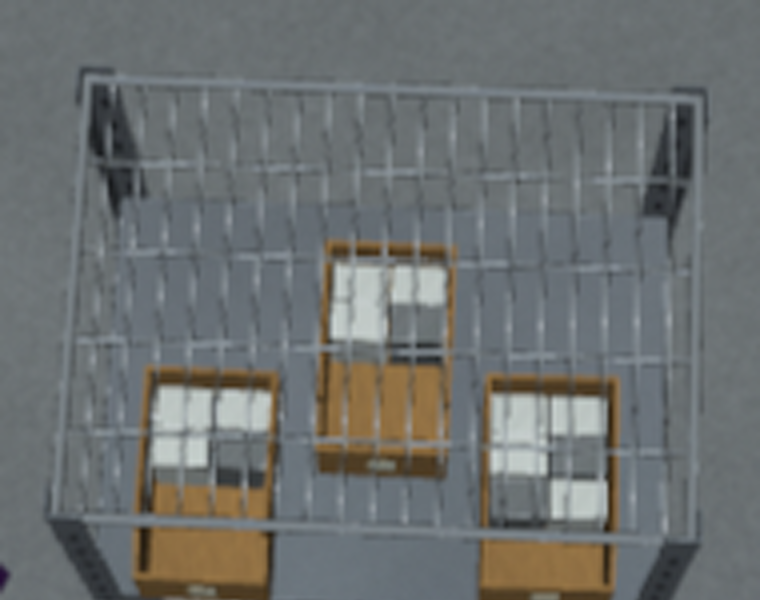

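View pics/c2.png

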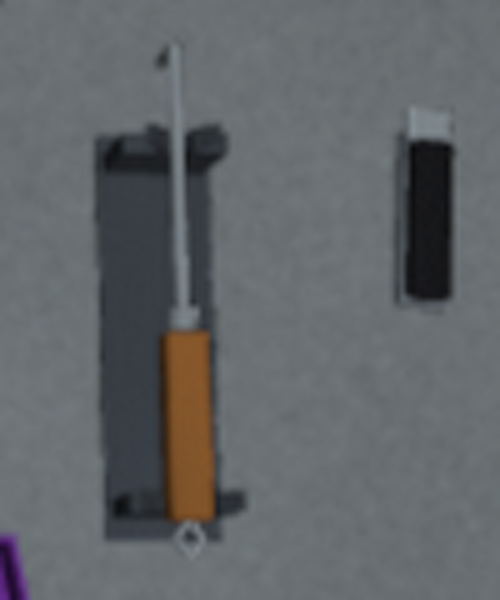

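View pics/c3.png

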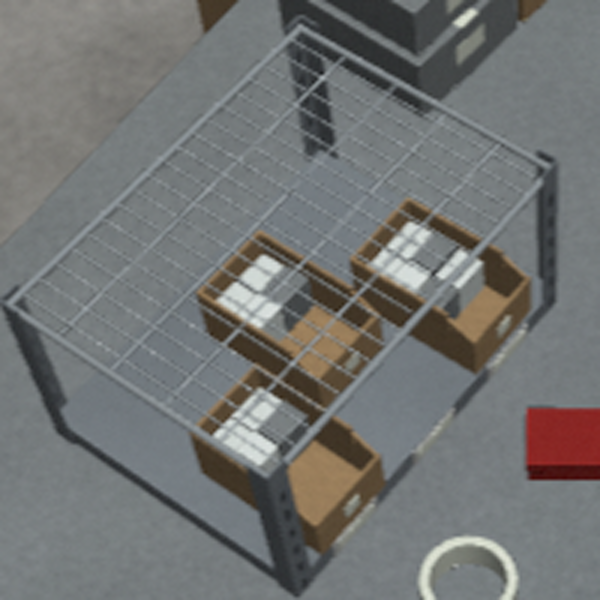

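The crops show the brown middle bin standing back under the deck, at c1 (385,370), slightly rotated, with both neighbours at the front edge. The hook lies in its rest with its handle at c2 (188,425). Next I'll measure them.

```bash
python3 - <<'E'
from h import *
t=load("pics/top0.pkl");s=load("pics/scene0.pkl")
for nm,d in(("top",t),("scene",s)):
    C=cloud(d); hsv=cv2.cvtColor(d["img"],cv2.COLOR_RGB2HSV)
    br=(hsv[...,0]>8)&(hsv[...,0]<22)&(hsv[...,1]>110)
    # handle
    m=br&(C[...,0]>.35)&(C[...,0]<.6)&(abs(C[...,1]+.335)<.05)&(C[...,2]>.085)
    P=C[m]; print(nm,"handle n",m.sum(),"z",np.median(P[:,2]),"x",P[:,0].min(),P[:,0].max(),P[:,1].min(),P[:,1].max())
    (cx,cy),(w,h),a=cv2.minAreaRect((P[:,:2]*1000).astype(np.float32)); print(" rect",cx,cy,w,h,a)
    vx,vy,x0,y0=cv2.fitLine(P[:,:2].astype(np.float32),2,0,.01,.01).ravel();print(" yaw",np.degrees(np.arctan2(vy,vx)),x0,y0)
    m=(C[...,0]>.5)&(C[...,0]<.7)&(abs(C[...,1]+.337)<.03)&(C[...,2]>.08)&~br
    P=C[m];vx,vy,x0,y0=cv2.fitLine(P[:,:2].astype(np.float32),2,0,.01,.01).ravel();print(" rod yaw",np.degrees(np.arctan2(vy,vx)),x0,y0,P[:,0].max(),P[:,2].max())
    # bins
    reg=br&(C[...,0]>.65)&(C[...,0]<1.1)&(abs(C[...,1])<.3)
    n,l,st,ce=cv2.connectedComponentsWithStats(reg.astype(np.uint8),connectivity=8)
    for i in range(1,n):
        if st[i,4]<150: continue
        P=C[l==i]; print(" comp",st[i],ce[i],P.min(0).round(3),P.max(0).round(3))
        f=P[(P[:,2]>.082)&(P[:,2]<.096)]
        print("   rimpts",len(f), f.min(0).round(3) if len(f) else "")
E
```

```text
top handle n 329 z 0.09210298958869645 x 0.38184937380447864 0.4891275349339185 -0.34807733728525264 -0.3205898759655255
 rect 435.5954284667969 -334.1156311035156 26.306663513183594 107.25894927978516 89.02171325683594
 yaw -1.077929 0.43409395 -0.3339009
 rod yaw -2.0999043 0.58421403 -0.33956107 0.6605761374141932 0.10372087530699636
 comp [264 192  34  18 530] [280.25471698 200.04150943] [0.691 0.067 0.023] [0.755 0.167 0.115]
   rimpts 81 [0.692 0.067 0.082]
 comp [350 195  33  17 474] [365.80801688 202.65611814] [ 0.68  -0.188  0.024] [ 0.739 -0.09   0.225]
   rimpts 76 [ 0.681 -0.187  0.082]
scene handle n 224 z 0.0916406406981222 x 0.3790544856611918 0.4867190112947847 -0.34684921461754453 -0.3153129909888306
 rect 433.02667236328125 -331.8416748046875 29.889368057250977 108.01664733886719 88.12352752685547
 yaw -3.0295687 0.43073788 -0.33063197
 rod yaw -3.5728993 0.5838127 -0.3393221 0.6604918130618217 0.1043681152528256
```

```bash
python3 - <<'E'
from h import *
t=load("pics/top0.pkl");s=load("pics/scene0.pkl")
def crop(d,x,y,w,h,f,fn):
    c=cv2.resize(d["img"][y:y+h,x:x+w],None,fx=f,fy=f,interpolation=2)[:,:,::-1].copy()
    for i in range(0,w,10): cv2.line(c,(int(i*f),0),(int(i*f),6 if i%50 else 14),(0,0,255),1)
    for i in range(0,h,10): cv2.line(c,(0,int(i*f)),(6,int(i*f)),(0,0,255),1)
    cv2.imwrite(fn,c)
crop(t,258,160,135,60,5.9,"pics/d1.png")
crop(s,205,160,130,98,6,"pics/d2.png")
E
```

```text
(no output)
```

View pics/d1.png

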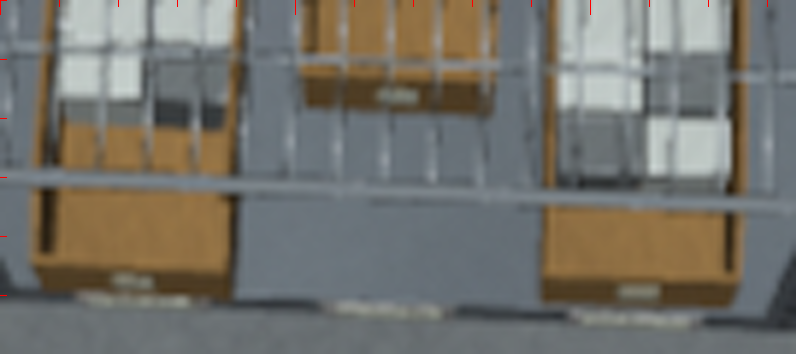

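View pics/d2.png

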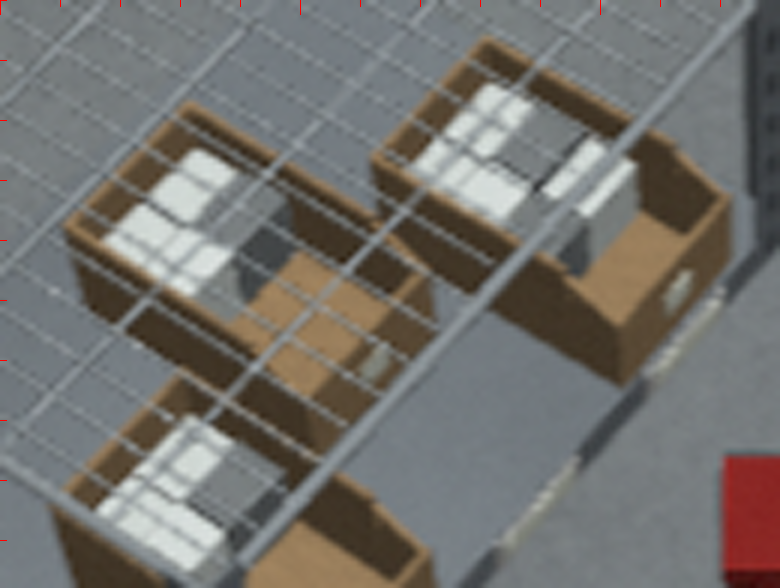

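```bash
cat >> h.py <<'E'
E
python3 - <<'E'
from h import *
t=load("pics/top0.pkl");s=load("pics/scene0.pkl")
T=lambda u,v,z:onz(t,258+u/5.9-.4,160+v/5.9-.4,z)
S=lambda u,v,z:onz(s,205+u/6-.4,160+v/6-.4,z)
def rep(n,a,b):
    v=a-b; print(n,"R",b[:2].round(4),"L",a[:2].round(4),"mid",((a+b)/2)[:2].round(4),"w",np.hypot(*v[:2]).round(4),"yaw(x axis) deg",np.degrees(np.arctan2(-v[0],v[1])).round(2))
rep("B rim",T(33,266,.09),T(232,272,.09));rep("B foot",T(34,292,.03),T(232,299,.03))
rep("C rim",T(542,277,.09),T(738,281,.09));rep("C foot",T(543,302,.03),T(735,307,.03))
rep("B-C rim",T(33,266,.09),T(738,281,.09));rep("B-C foot",T(34,292,.03),T(735,307,.03))
rep("F rim",T(303,79,.09),T(494,85,.09));rep("F foot",T(307,107,.03),T(492,113,.03))
rep("Scene F rim",S(310,395,.09),S(433,277,.09)); rep("Scene C rim",S(622,322,.09),S(730,203,.09));
rep("Scene F back",S(70,228,.11),S(190,107,.11));rep("Scene C back",S(375,157,.11),S(487,40,.11))
rep("label top",T(328,303,.03),T(450,311,.03));
rep("deck edge",T(0,172,.235),T(796,205,.235))
# depth check of shelf
C=cloud(t)
for u,v in[(325,198),(310,205),(346,205)]:print(C[v,u].round(4))
E
```

```text
B rim R [0.6932 0.0677] L [0.6987 0.1684] mid [0.6959 0.1181] w 0.1009 yaw(x axis) deg -3.12
B foot R [0.6941 0.0715] L [0.7003 0.1755] mid [0.6972 0.1235] w 0.1043 yaw(x axis) deg -3.41
C rim R [ 0.6825 -0.1872] L [ 0.6869 -0.0887] mid [ 0.6847 -0.138 ] w 0.0986 yaw(x axis) deg -2.54
C foot R [ 0.6837 -0.1917] L [ 0.6887 -0.0915] mid [ 0.6862 -0.1416] w 0.1004 yaw(x axis) deg -2.87
B-C rim R [ 0.6825 -0.1872] L [0.6987 0.1684] mid [ 0.6906 -0.0094] w 0.356 yaw(x axis) deg -2.6
B-C foot R [ 0.6837 -0.1917] L [0.7003 0.1755] mid [ 0.692  -0.0081] w 0.3676 yaw(x axis) deg -2.59
F rim R [ 0.7884 -0.0672] L [0.794  0.0303] mid [ 0.7912 -0.0184] w 0.0976 yaw(x axis) deg -3.28
F foot R [ 0.7923 -0.0675] L [0.798  0.0305] mid [ 0.7952 -0.0185] w 0.0982 yaw(x axis) deg -3.33
Scene F rim R [ 0.7849 -0.0637] L [0.7967 0.0286] mid [ 0.7908 -0.0176] w 0.0931 yaw(x axis) deg -7.3
Scene C rim R [ 0.6798 -0.184 ] L [ 0.687  -0.0919] mid [ 0.6834 -0.138 ] w 0.0924 yaw(x axis) deg -4.43
Scene F back R [ 0.9453 -0.0747] L [0.9515 0.0203] mid [ 0.9484 -0.0272] w 0.0952 yaw(x axis) deg -3.74
Scene C back R [ 0.8378 -0.1935] L [ 0.8442 -0.0994] mid [ 0.841  -0.1465] w 0.0943 yaw(x axis) deg -3.9
label top R [ 0.685  -0.0427] L [0.6908 0.0211] mid [ 0.6879 -0.0108] w 0.0641 yaw(x axis) deg -5.18
deck edge R [ 0.6811 -0.1991] L [0.7055 0.1652] mid [ 0.6933 -0.0169] w 0.3651 yaw(x axis) deg -3.83
[ 0.7311 -0.0163  0.0309]
[0.7095 0.0306 0.0318]
[ 0.7071 -0.0808  0.0313]
```

```bash
python3 - <<'E'
from h import *
from bench import robot
from scipy.spatial.transform import Rotation as Ro
o=robot.get_obs();R=Ro.from_rotvec(o["orientation"]).as_matrix();print(R.round(3)); 
print("tool y yaw",np.degrees(np.arctan2(R[1,1],R[0,1])),"j1",np.degrees(o["joints"][0]),"j6",np.degrees(o["joints"][5]))
E
```

```text
[[-0.     0.965  0.261]
 [ 0.001  0.261 -0.965]
 [-1.     0.    -0.001]]
tool y yaw 15.11792684605402 j1 -80.93466898206232 j6 -6.052191211518237
```

```bash
python3 - <<'E'
from h import *
t=load("pics/top0.pkl")
T=lambda u,v,z:onz(t,400+u/5-.4,205+v/5-.4,z)
for n,u,v,z in[("eye end",190,557,.08),("handle rear",190,520,.093),("handle front",186,331,.093),("ferr",184,306,.08),("rod mid",180,200,.082),("rod end",175,47,.082),("handle mid",188,425,.093)]:print(n,T(u,v,z).round(4))
E
```

```text
eye end [ 0.36   -0.3325  0.08  ]
handle rear [ 0.3804 -0.331   0.093 ]
handle front [ 0.4889 -0.3353  0.093 ]
ferr [ 0.5052 -0.3378  0.08  ]
rod mid [ 0.5678 -0.3388  0.082 ]
rod end [ 0.6602 -0.3414  0.082 ]
handle mid [ 0.4346 -0.3332  0.093 ]
```

```bash
cat >> h.py <<'E'
from scipy.spatial.transform import Rotation as Ro
def to(x,y,z,yaw=None):
    from bench import robot
    o=robot.get_obs();R=Ro.from_rotvec(o["orientation"]).as_matrix()
    d=np.array([x,y,z])-o["ee_pos"]; cy=np.degrees(np.arctan2(R[1,1],R[0,1]))
    tw=0 if yaw is None else -((yaw-cy+180)%360-180)/6
    print("t",round(o["time_s"],2),"pos",o["ee_pos"].round(4),"ytool",round(cy,2),"tilt",R[:2,0].round(3),"F",o["force"].round(2),"gap",round(o["finger_gap"],4),"j",np.degrees(o["joints"]).round(0))
    print("units",(R.T@d/.025).round(3),"turn",round(tw,3))
E
python3 -c "
from h import *
to(.4596,-.334,.18,178)"
```

```text
t 0.15 pos [ 0.163  -0.6032  0.2309] ytool 15.12 tilt [-0.     0.001] F [0.04 0.95 0.41] gap 0.0853 j [-81.  28.  89.  -0.  63.  -6.]
units [ 2.042 14.263 -7.299] turn -27.147
```

Request:
{"name": "servo_tool", "arguments": {
  "motion": "1 0.2 1.2 -0.6 -1.15;1 0.4 2.4 -1.2 -2.3;1 0.6 3.6 -1.8 -3.45;1 0.8 4.8 -2.4 -4.6;1 1 6 -3 -5.75;1 1.2 7.2 -3.6 -6.9;1 1.4 8.4 -4.2 -8.05;1 1.6 9.6 -4.8 -9.2;1 1.8 10.8 -5.4 -10.35;1 2 12 -6 -11.5;1 2 13.2 -6.6 -12.65;1 2 14.2 -7.2 -13.8"
}}

```text
time_s: 1.15
ee_pos: [0.4601, -0.3353, 0.1806]
orientation: [-0.112, 1.568, 0.115]
force: [0.9, -0.3, -0.2]
finger_gap: 0.0856
```

```bash
python3 -c "
from h import *
to(.4596,-.334,.18,178)"
```

```text
t 1.15 pos [ 0.4601 -0.3353  0.1806] ytool 98.28 tilt [-0.001  0.001] F [ 0.88 -0.26 -0.21] gap 0.0856 j [-43.  27. 101.   0.  53. -51.]
units [ 0.024  0.054 -0.012] turn -13.287
```

Request:
{"name": "servo_tool", "arguments": {
  "motion": "1 0 0 0 -1.15;1 0 0 0 -2.3;1 0 0 0 -3.45;1 0 0 0 -4.6;1 0 0 0 -5.75;1 0 0 0 -6.9;1 0 0 0 -8.05;1 0 0 0 -9.2;1 0 0 0 -10.35;1 0 0 0 -11.5;1 0 0 0 -12.65;1 0 0 0 -13.29"
}}

```text
time_s: 2.15
ee_pos: [0.46, -0.3352, 0.1804]
orientation: [-1.187, 1.222, 1.19]
force: [-0.8, -0.4, 0.1]
finger_gap: 0.0855
```

```bash
python3 -c "
from h import *
from bench import robot
to(.4596,-.334,.062,178)
d=robot.get_image('wrist');cv2.imwrite('pics/w1.png',d['img'][:,:,::-1]);pickle.dump(d,open('pics/w1.pkl','wb'))
"
```

```text
t 2.15 pos [ 0.46   -0.3352  0.1804] ytool 178.4 tilt [-0.001  0.002] F [-0.79 -0.37  0.14] gap 0.0855 j [ -43.   27.  101.    0.   53. -131.]
units [4.736 0.013 0.041] turn 0.067
```

View pics/w1.png

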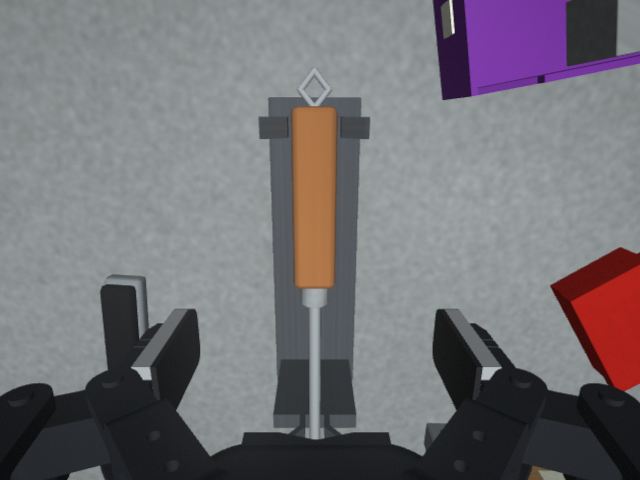

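```bash
cat >> h.py <<'E'
def wray(d,o,u,v,z):
    R=Ro.from_rotvec(o["orientation"]).as_matrix();M=np.array(d["tool_from_camera"])
    c=R@M[:3,3]+o["ee_pos"]; r=R@M[:3,:3]@np.linalg.inv(d["intrinsics"])@np.array([u,v,1.])
    return c+r*(z-c[2])/r[2]
E
python3 -c "
from h import *
from bench import robot
d=load('pics/w1.pkl');o=robot.get_obs()
for u,v,z in [(313.5,288,.093),(315,107,.093),(314.5,340,.084),(315,70,.08)]: print(wray(d,o,u,v,z).round(4))
"
```

```text
[ 0.4881 -0.3374  0.093 ]
[ 0.3803 -0.3337  0.093 ]
[ 0.5305 -0.3379  0.084 ]
[ 0.3602 -0.3331  0.08  ]
```

Request:
{"name": "servo_tool", "arguments": {
  "motion": "1 1.4 0 -0.04 0.07;1 2.8 0 -0.04 0.07;1 4 0 -0.04 0.07;1 4.6 0 -0.04 0.07;1 4.85 0 -0.04 0.07;1 4.85 0 -0.04 0.07;0 4.85 0 -0.04 0.07;0 4.85 0 -0.04 0.07;0 4.85 0 -0.04 0.07;0 4.85 0 -0.04 0.07;0 4.85 0 -0.04 0.07;0 4.85 0 -0.04 0.07",
  "newtons": 60
}}

```text
time_s: 3.2
ee_pos: [0.4601, -0.3362, 0.06]
orientation: [-1.184, 1.224, 1.185]
force: [-0.6, 1.4, 5.0]
finger_gap: 0.0254
```

```bash
python3 -c "
from h import *
to(.4596,-.334,.062,178)
"
```

```text
t 3.2 pos [ 0.4601 -0.3362  0.06  ] ytool 178.11 tilt [0.    0.001] F [-0.64  1.4   5.01] gap 0.0254 j [ -43.   37.  106.    0.   38. -131.]
units [-0.078  0.022  0.089] turn 0.018
```

Request:
{"name": "servo_tool", "arguments": {
  "motion": "0 -0.3 0 0 0;0 -0.8 0 0 0;0 -1.4 0 0 0;0 -2 0 0 0;0 -2.6 0 0 0;0 -2.9 0 0 0;0 -2.9 0 0 0"
}}

```text
time_s: 3.78
ee_pos: [0.4605, -0.3367, 0.1344]
orientation: [-1.187, 1.224, 1.183]
force: [0.3, -0.1, -2.3]
finger_gap: 0.0251
```

```bash
python3 -c "
from h import *
from bench import robot
to(.460,-.003,.132,177.3)
d=robot.get_image('wrist');cv2.imwrite('pics/w2.png',d['img'][:,:,::-1]);
d=robot.get_image('scene');cv2.imwrite('pics/s2.png',cv2.resize(d['img'][100:300,300:500],None,fx=3,fy=3)[:,:,::-1]);
"
```

```text
t 3.78 pos [ 0.4605 -0.3367  0.1344] ytool 178.11 tilt [ 0.002 -0.001] F [ 0.32 -0.05 -2.25] gap 0.0251 j [ -43.   30.  103.    0.   47. -131.]
units [ 0.08   0.462 13.339] turn 0.135
```

View pics/w2.png

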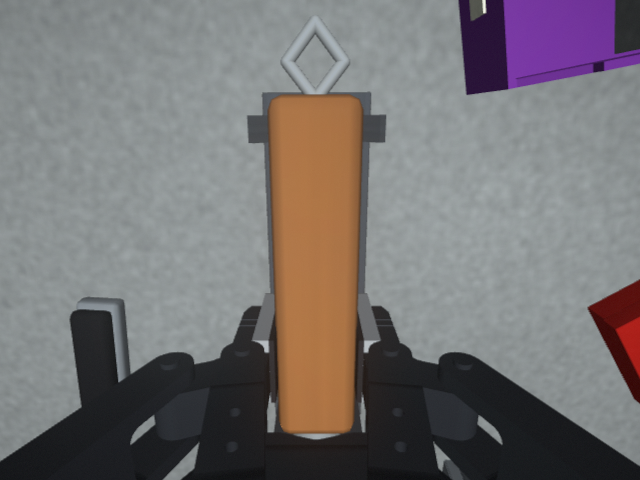

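View pics/s2.png

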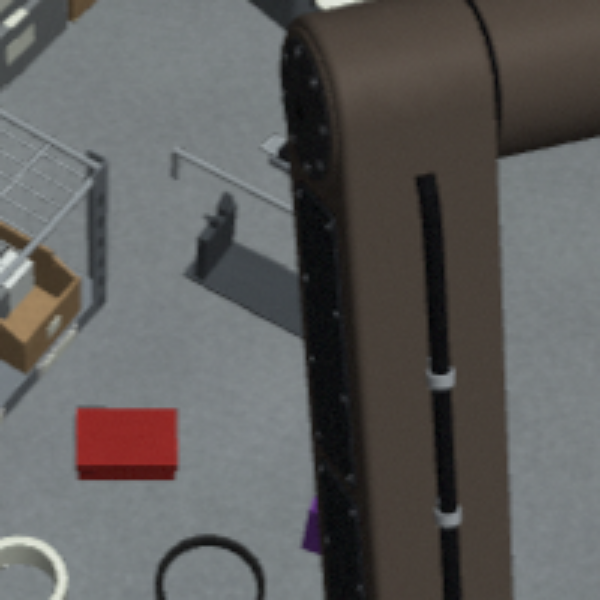

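The hook is clear of the rest: its handle is square between the fingers, and the rod end is at s2 (175,152). Next I'll move it sideways to the lane.

Request:
{"name": "servo_tool", "arguments": {
  "motion": "0 0 0.1 0.8 0;0 0 0.2 2 0;0 0 0.3 3.3 0;0 0 0.4 4.6 0;0 0 0.5 5.9 0;0 0 0.6 7.2 0.13;0 0 0.6 8.5 0.13;0 0 0.6 9.8 0.13;0 0 0.6 11.1 0.13;0 0 0.6 12.3 0.13;0 0 0.6 13.1 0.13;0 0 0.6 13.3 0.13"
}}

```text
time_s: 4.88
ee_pos: [0.4552, -0.0008, 0.1319]
orientation: [-1.175, 1.23, 1.178]
force: [-0.2, -0.5, -0.9]
finger_gap: 0.0254
```

Request:
{"name": "servo_tool", "arguments": {
  "motion": "0 0 0 0 0;0 0 0 0 0"
}}

```text
time_s: 5.05
ee_pos: [0.455, -0.0008, 0.1314]
orientation: [-1.175, 1.231, 1.18]
force: [-0.4, -0.6, -1.8]
finger_gap: 0.0252
```

```bash
python3 - <<'E'
from h import *
from bench import robot
to(.611,-.0096,.132,177.3)
for n in("top","scene"):
    d=robot.get_image(n);pickle.dump(d,open(f"pics/{n}3.pkl","wb"));cv2.imwrite(f"pics/{n}3.png",d["img"][:,:,::-1])
E
```

```text
t 5.05 pos [ 0.455  -0.0008  0.1314] ytool 177.52 tilt [-0.003  0.001] F [-0.38 -0.64 -1.8 ] gap 0.0252 j [ -8.  23. 119.   0.  38. -96.]
units [-0.044 -6.251 -0.081] turn 0.037
```

View pics/scene3.png

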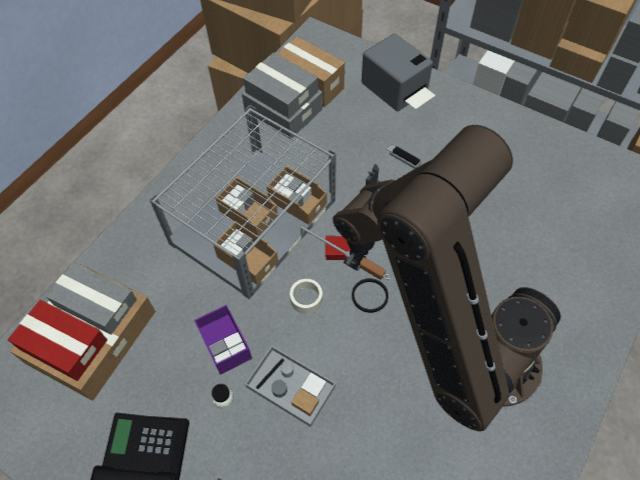

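View pics/top3.png

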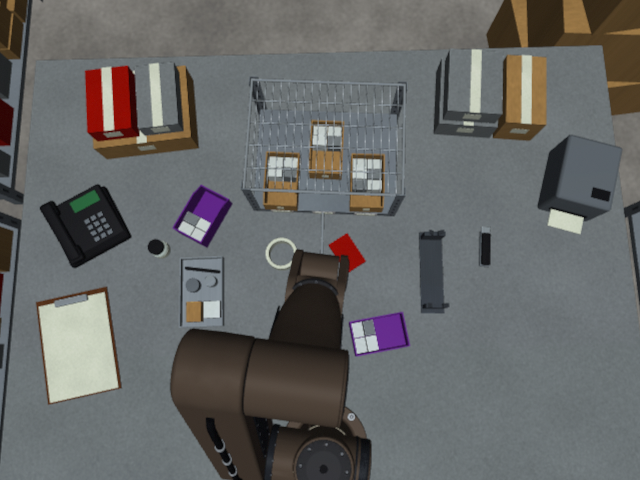

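```bash
python3 - <<'E'
from h import *
for n in("top3","scene3"):
    d=load(f"pics/{n}.pkl");C=cloud(d)
    m=(abs(C[...,1])<.1)&(C[...,0]<.68)&(C[...,0]>.3)&(C[...,2]>.17)
    P=C[m]
    for z in np.arange(.17,.6,.04):
        q=P[(P[:,2]>z)&(P[:,2]<z+.04)]
        if len(q): print(n,z.round(2),len(q),"xmax",q[:,0].max().round(3))
    m=(abs(C[...,1]+.01)<.03)&(C[...,0]<.70)&(C[...,0]>.5)&(C[...,2]>.12)&(C[...,2]<.17)
    P=C[m];print("rod",len(P))
    if len(P)>3:
        print(P[np.argsort(P[:,0])][::max(1,len(P)//12)].round(3))
d=load("pics/top3.pkl");print(onz(d,323,212,.15),onz(d,323,240,.15))
c=cv2.resize(d["img"][150:260,270:380],None,fx=5,fy=5,interpolation=2)[:,:,::-1];cv2.imwrite("pics/e1.png",c)
d=load("pics/scene3.pkl")
c=cv2.resize(d["img"][160:290,200:400],None,fx=4,fy=4,interpolation=2)[:,:,::-1];cv2.imwrite("pics/e2.png",c)
E
```

```text
top3 0.17 1 xmax 0.461
top3 0.21 2 xmax 0.455
top3 0.33 2 xmax 0.464
top3 0.37 116 xmax 0.508
top3 0.41 1055 xmax 0.503
top3 0.45 330 xmax 0.471
top3 0.49 744 xmax 0.438
top3 0.53 405 xmax 0.412
top3 0.57 643 xmax 0.39
rod 119
[[ 0.536 -0.008  0.15 ]
 [ 0.545 -0.008  0.151]
 [ 0.553 -0.008  0.15 ]
 [ 0.561 -0.008  0.154]
 [ 0.571 -0.006  0.15 ]
 [ 0.579 -0.006  0.15 ]
 [ 0.587 -0.003  0.152]
 [ 0.596 -0.003  0.151]
 [ 0.605 -0.009  0.151]
 [ 0.613 -0.009  0.155]
 [ 0.622 -0.004  0.153]
 [ 0.631 -0.004  0.151]
 [ 0.644 -0.007  0.157]
 [ 0.655 -0.01   0.147]]
scene3 0.17 87 xmax 0.461
scene3 0.21 148 xmax 0.473
scene3 0.25 164 xmax 0.485
scene3 0.29 47 xmax 0.461
scene3 0.33 75 xmax 0.502
scene3 0.37 342 xmax 0.509
scene3 0.41 778 xmax 0.502
scene3 0.45 421 xmax 0.469
scene3 0.49 413 xmax 0.437
scene3 0.53 161 xmax 0.41
scene3 0.57 186 xmax 0.389
rod 158
[[ 0.501 -0.005  0.156]
 [ 0.514 -0.     0.156]
 [ 0.527  0.001  0.165]
 [ 0.543 -0.004  0.154]
 [ 0.557 -0.005  0.15 ]
 [ 0.569 -0.003  0.159]
 [ 0.583 -0.008  0.152]
 [ 0.597 -0.008  0.155]
 [ 0.612 -0.001  0.157]
 [ 0.628 -0.008  0.151]
 [ 0.642 -0.009  0.148]
 [ 0.651 -0.011  0.134]
 [ 0.656 -0.007  0.129]]
[ 0.65736981 -0.01014199  0.15      ] [ 0.57612063 -0.00853429  0.15      ]
```

View pics/e1.png

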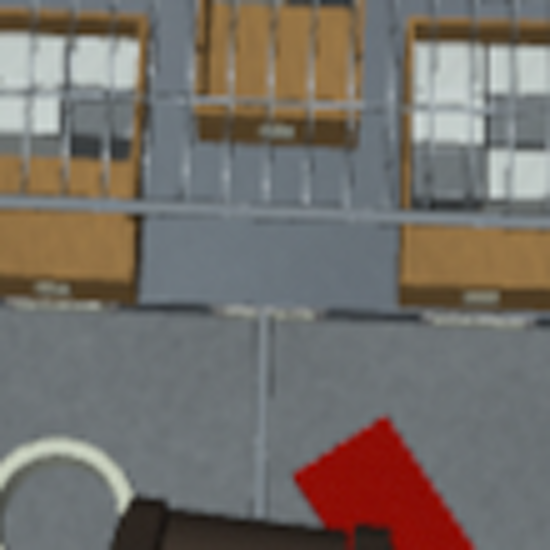

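View pics/e2.png

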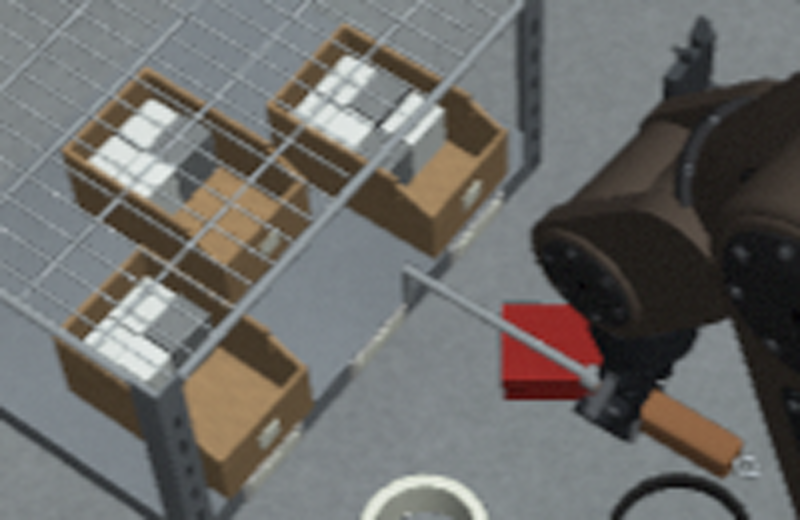

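Request:
{"name": "servo_tool", "arguments": {
  "motion": "0 0 -0.4 0 0;0 0 -1 -0.01 0.04;0 0 -1.7 -0.02 0.04;0 0 -2.4 -0.03 0.04;0 0 -3.1 -0.04 0.04;0 0 -3.8 -0.05 0.04;0 0 -4.5 -0.06 0.04;0 0 -5.2 -0.07 0.04;0 0 -5.8 -0.08 0.04;0 0 -6.2 -0.08 0.04;0 0 -6.25 -0.08 0.04;0 0 -6.25 -0.08 0.04"
}}

```text
time_s: 6.15
ee_pos: [0.6115, -0.0115, 0.1307]
orientation: [-1.17, 1.234, 1.175]
force: [0.2, 0.0, -1.5]
finger_gap: 0.0251
```

```bash
python3 - <<'E'
from h import *
from bench import robot
to(.611,-.0096,.0875,177.3)
for n in("top","scene"):
    d=robot.get_image(n);pickle.dump(d,open(f"pics/{n}4.pkl","wb"))
    x,y,w,h=(270,130,110,100) if n=="top" else (200,160,160,110)
    cv2.imwrite(f"pics/{n}4.png",cv2.resize(d["img"][y:y+h,x:x+w],None,fx=5,fy=5,interpolation=2)[:,:,::-1])
E
```

```text
t 6.15 pos [ 0.6115 -0.0115  0.1307] ytool 177.13 tilt [-0.003  0.001] F [ 0.2   0.01 -1.5 ] gap 0.0251 j [ -7.  34.  97.   0.  50. -94.]
units [1.729 0.02  0.072] turn -0.029
```

View pics/scene4.png

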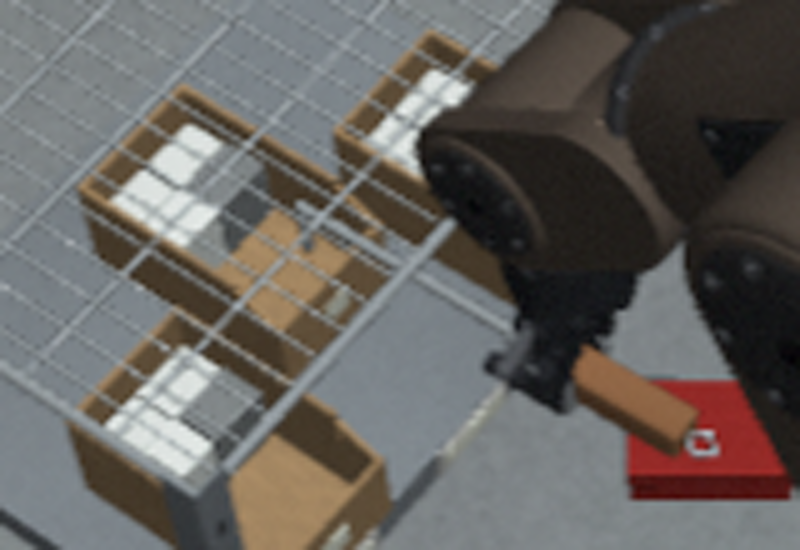

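View pics/top4.png

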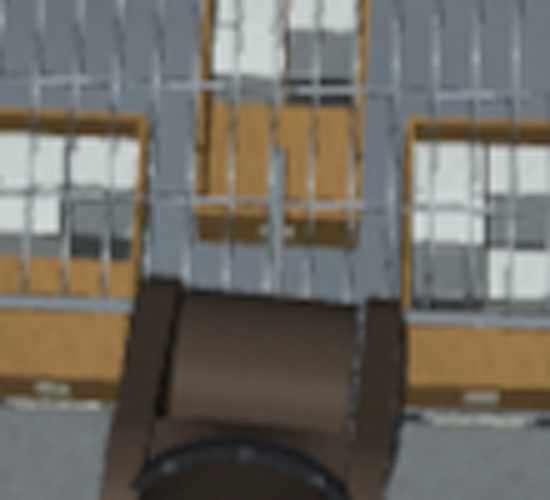

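The rod end is over the bin's empty front part, at top4 (278,150), past the front wall at row 235. Next I'll lower it.

Request:
{"name": "servo_tool", "arguments": {
  "motion": "0 0.3 0 0.07 0;0 0.7 0 0.07 0;0 1.1 0 0.07 0;0 1.5 0 0.07 0;0 1.73 0 0.07 0;0 1.73 0 0.07 0;0 1.73 0 0.07 0"
}}

```text
time_s: 6.83
ee_pos: [0.6105, -0.0092, 0.0872]
orientation: [-1.17, 1.234, 1.176]
force: [-0.6, -0.1, -1.4]
finger_gap: 0.0253
```

```bash
python3 - <<'E'
from h import *
to(.5955,-.0096,.0875,177.3)
# full drag target: bend = front(.6915)+.008 -> TCP .6995-.2025=.497
to(.497,-.0045,.0875,177.3)
E
```

```text
t 6.83 pos [ 0.6105 -0.0092  0.0872] ytool 177.16 tilt [-0.004  0.001] F [-0.65 -0.14 -1.43] gap 0.0253 j [ -7.  37.  99.   0.  45. -94.]
units [-0.009  0.599 -0.044] turn -0.024
t 6.83 pos [ 0.6105 -0.0092  0.0872] ytool 177.16 tilt [-0.004  0.001] F [-0.65 -0.14 -1.43] gap 0.0253 j [ -7.  37.  99.   0.  45. -94.]
units [ 0.007  4.544 -0.036] turn -0.024
```

Request:
{"name": "servo_tool", "arguments": {
  "motion": "0 0 0.25 0 0;0 0 0.5 0 0;0 0 0.75 0 0;0 0 1 0 0;0 0 1.25 0 0;0 0 1.5 0 0;0 0 1.75 0 0;0 0 2 0 0;0 0 2.25 0 0;0 0 2.5 0 0;0 0 2.7 0 0;0 0 2.8 0 0"
}}

```text
time_s: 7.83
ee_pos: [0.5399, -0.0057, 0.0876]
orientation: [-1.17, 1.234, 1.176]
force: [3.5, -0.6, -2.2]
finger_gap: 0.0254
```

```bash
cat >> h.py <<'E'
def snap(tag):
    from bench import robot
    for n in("top","scene"):
        d=robot.get_image(n);pickle.dump(d,open(f"pics/{n}{tag}.pkl","wb"))
        x,y,w,h=(258,120,135,100) if n=="top" else (200,160,160,110)
        f=5.9 if n=="top" else 5
        cv2.imwrite(f"pics/{n}{tag}.png",cv2.resize(d["img"][y:y+h,x:x+w],None,fx=f,fy=f,interpolation=2)[:,:,::-1])
E
python3 - <<'E'
from h import *
to(.497,-.0045,.0875,177.3)
snap(5)
E
```

```text
t 7.83 pos [ 0.5399 -0.0057  0.0876] ytool 177.15 tilt [-0.004  0.001] F [ 3.46 -0.65 -2.15] gap 0.0254 j [ -8.  33. 109.   0.  39. -95.]
units [ 0.01   1.717 -0.037] turn -0.024
```

View pics/scene5.png

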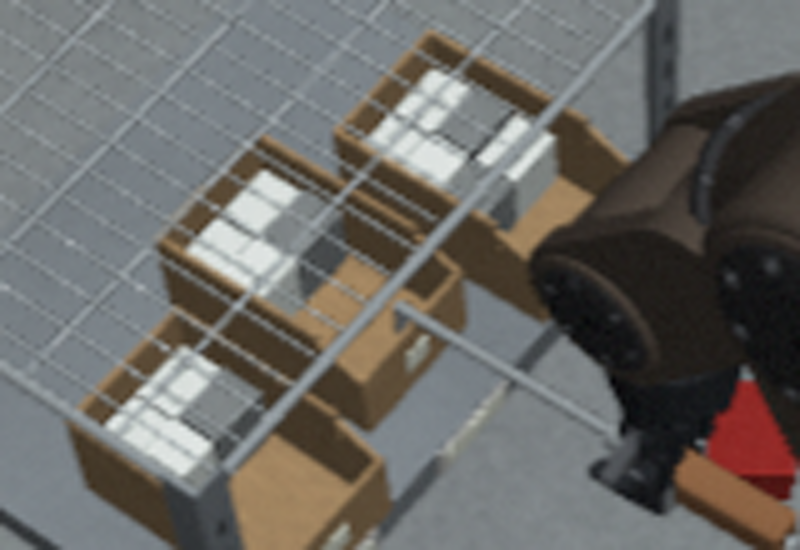

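View pics/top5.png

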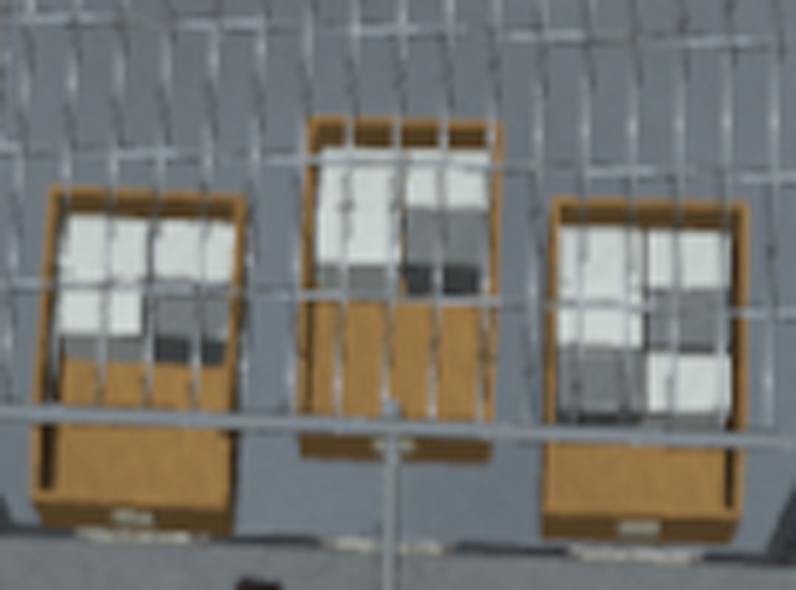

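```bash
cat >> h.py <<'E'
def cmpbins(tag,B,Cc,F,z,f=5.9,ox=258,oy=120):
    t=load(f"pics/top{tag}.pkl")
    T=lambda p:onz(t,ox+p[0]/f-.4,oy+p[1]/f-.4,z)[:2]
    g=lambda q:((T(q[0])+T(q[1]))/2, np.degrees(np.arctan2(-(T(q[0])-T(q[1]))[0],(T(q[0])-T(q[1]))[1])), np.hypot(*(T(q[0])-T(q[1]))))
    b,c,fm=g(B),g(Cc),g(F); lane=(b[0]+c[0])/2; v=b[0]-c[0]; yaw=np.arctan2(-v[0],v[1]); x=np.array([np.cos(yaw),np.sin(yaw)]); y=np.array([-x[1],x[0]])
    print("yaws B C F shelf",[round(q,2) for q in(b[1],c[1],fm[1],np.degrees(yaw))],"w",[round(q[2],4) for q in(b,c,fm)])
    print("F behind line mm",round((fm[0]-lane)@x*1000,1),"lateral mm (+left)",round((fm[0]-lane)@y*1000,1),"lane",lane.round(4),"F",fm[0].round(4))
E
python3 - <<'E'
from h import *
cmpbins(5,((52,190),(243,196)),((553,203),(747,207)),((310,120),(500,127)),.11)
cmpbins(5,((33,494),(232,501)),((542,507),(738,511)),((303,437),(492,441)),.09)
E
```

```text
yaws B C F shelf [np.float64(-3.33), np.float64(-2.68), np.float64(-3.7), np.float64(-2.88)] w [np.float64(0.0974), np.float64(0.0982), np.float64(0.097)]
F behind line mm 40.5 lateral mm (+left) -2.2 lane [ 0.8477 -0.0197] F [ 0.8881 -0.0239]
yaws B C F shelf [np.float64(-3.42), np.float64(-2.55), np.float64(-2.62), np.float64(-2.68)] w [np.float64(0.101), np.float64(0.0987), np.float64(0.0959)]
F behind line mm 33.7 lateral mm (+left) -5.0 lane [ 0.6938 -0.01  ] F [ 0.7272 -0.0166]
```

Request:
{"name": "servo_tool", "arguments": {
  "motion": "0 0 0.2 0 0;0 0 0.45 0 0;0 0 0.7 0 0;0 0 0.95 0 0;0 0 1.2 0 0;0 0 1.4 0 0;0 0 1.5 0 0;0 0 1.5 0 0"
}}

```text
time_s: 8.6
ee_pos: [0.5016, -0.0038, 0.0877]
orientation: [-1.169, 1.236, 1.178]
force: [-1.1, -0.3, -2.1]
finger_gap: 0.0257
```

```bash
python3 - <<'E'
from h import *
to(.497,-.0045,.0875,177.3)
snap(6)
E
```

```text
t 8.6 pos [ 0.5016 -0.0038  0.0877] ytool 177.15 tilt [-0.006  0.002] F [-1.08 -0.35 -2.11] gap 0.0257 j [ -8.  30. 114.   0.  36. -95.]
units [ 0.01   0.183 -0.039] turn -0.024
```

View pics/scene6.png

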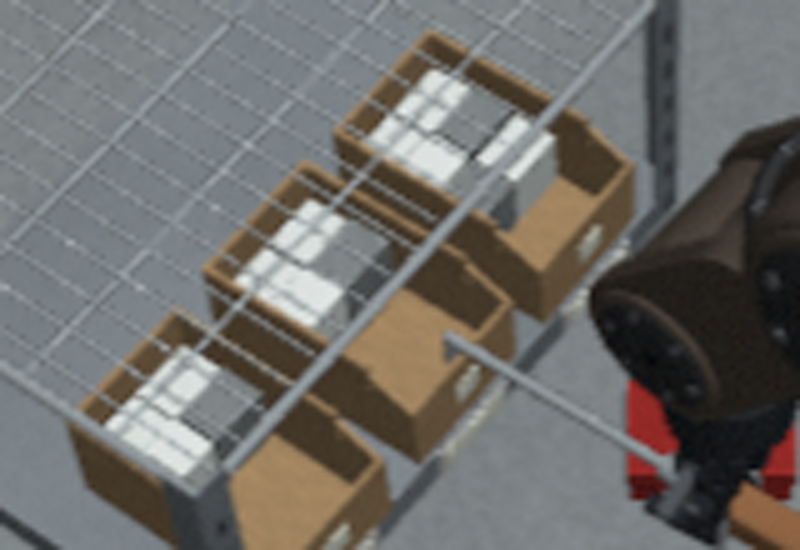

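View pics/top6.png

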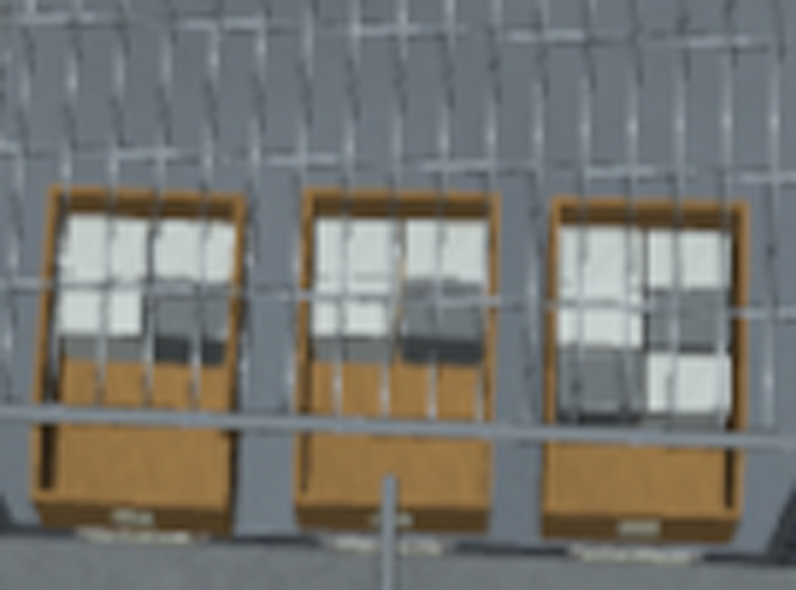

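```bash
python3 - <<'E'
from h import *
cmpbins(6,((52,190),(243,196)),((553,203),(747,207)),((305,190),(500,195)),.11)
cmpbins(6,((33,494),(232,501)),((542,507),(738,511)),((297,500),(488,505)),.09)
t=load("pics/top6.pkl")
# sub-pixel: column-wise edge positions of brown->dark rim & back using brightness profiles
img=cv2.resize(t["img"][180:215,258:393],None,fx=8,fy=8,interpolation=cv2.INTER_CUBIC)[:,:,::-1].copy()
cv2.imwrite("pics/f1.png",cv2.resize(img,(800,207)))
cv2.imwrite("pics/f2.png",cv2.resize(img[:,300:760],None,fx=1.7,fy=1.7))
E
```

```text
yaws B C F shelf [np.float64(-3.33), np.float64(-2.68), np.float64(-2.99), np.float64(-2.88)] w [np.float64(0.0974), np.float64(0.0982), np.float64(0.0991)]
F behind line mm 3.5 lateral mm (+left) -2.0 lane [ 0.8477 -0.0197] F [ 0.8511 -0.0219]
yaws B C F shelf [np.float64(-3.42), np.float64(-2.55), np.float64(-2.89), np.float64(-2.68)] w [np.float64(0.101), np.float64(0.0987), np.float64(0.0965)]
F behind line mm 0.5 lateral mm (+left) -3.4 lane [ 0.6938 -0.01  ] F [ 0.6941 -0.0134]
```

View pics/f2.png

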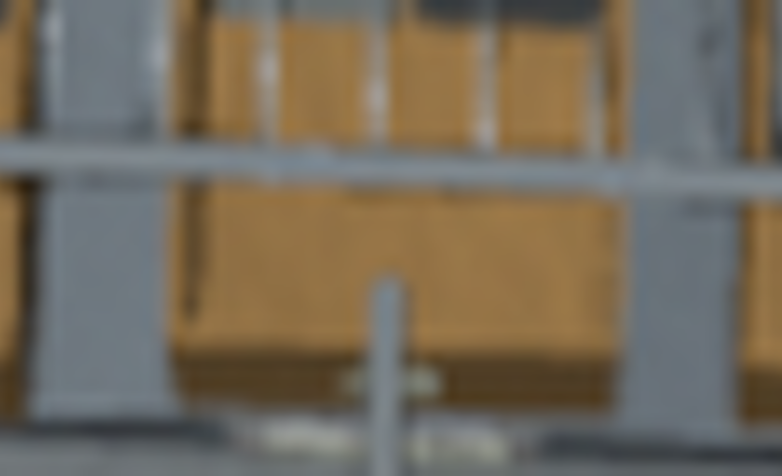

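View pics/f1.png

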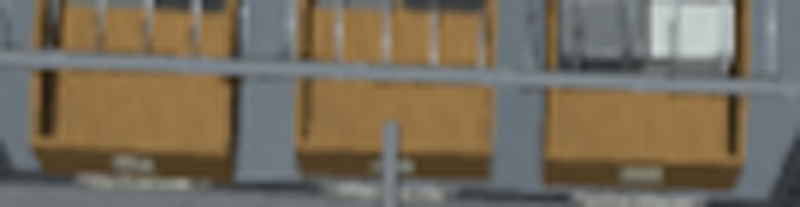

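```bash
cat >> h.py <<'E'
def edges(tag,frows=(197,211)):
    t=load(f"pics/top{tag}.pkl");im=t["img"].astype(float)
    sat=im[...,0]-im[...,2]; red=im[...,0]
    def fit(ch,u0,u1,v0,v1,sign,z,skip=()):
        pts=[]
        for u in range(u0,u1+1):
            if any(a<=u<=b for a,b in skip): continue
            g=sign*np.diff(ch[v0:v1+1,u]);g=np.clip(g,0,None)
            k=int(np.argmax(g)); 
            if g[k]<8: continue
            lo,hi=max(0,k-1),min(len(g),k+2); vv=(g[lo:hi]*(np.arange(lo,hi)+.5)).sum()/g[lo:hi].sum()+v0
            pts.append(onz(t,u,vv,z)[:2])
        P=np.array(pts); 
        for _ in range(3):
            p=np.polyfit(P[:,1],P[:,0],1); r=P[:,0]-np.polyval(p,P[:,1]); P=P[abs(r)<max(.0015,2*r.std())]
        return p,len(P),r.std()
    return fit
E
python3 - <<'E'
from h import *
f=edges(6);t=load("pics/top6.pkl");im=t["img"].astype(float)
sat=im[...,0]-im[...,2];red=im[...,0]
bins={"B":(266,294),"F":(311,338),"C":(352,380)}
for nm,ch,v,sg,z in(("rim",red,(201,210),-1,.09),("foot",sat,(203,213),-1,.03),("back",sat,(148,157),1,.11)):
    res={}
    for b,(u0,u1) in bins.items():
        try: p,n,s=f(ch,u0,u1,*v,sg,z,skip=[(321,327)] if b=="F" and nm!="back" else [])
        except Exception as e: print(nm,b,e);continue
        ym={"B":.118,"F":-.0115,"C":-.138}[b]; res[b]=np.polyval(p,ym); print(nm,b,"x at mid",res[b].round(4),"yaw",-np.degrees(np.arctan(p[0])).round(2)*1,n,s.round(5))
    if len(res)==3: print("  F behind mm",(1000*(res["F"]-np.interp(-.0115,[-.138,.118],[res["C"],res["B"]]))).round(2))
E
```

```text
rim B x at mid 0.6966 yaw -3.92 27 0.00043
rim F x at mid 0.6928 yaw -2.5 21 0.00021
rim C x at mid 0.6851 yaw -3.03 29 0.00074
  F behind mm 2.03
foot B x at mid 0.7017 yaw -4.05 29 0.00582
foot F x at mid 0.6944 yaw -2.88 21 0.00026
foot C x at mid 0.6896 yaw -3.75 29 0.00551
  F behind mm -1.22
back B x at mid 0.8575 yaw -4.24 29 0.00032
back F x at mid 0.8539 yaw -3.56 28 0.00024
back C x at mid 0.8456 yaw -2.76 29 0.00025
  F behind mm 2.37
```

Request:
{"name": "servo_tool", "arguments": {
  "motion": "0 0 0.05 0 0;0 0 0.09 0 0;0 0 0.09 0 0;0 0 0.09 0 0"
}}

```text
time_s: 9.03
ee_pos: [0.5, -0.0037, 0.0877]
orientation: [-1.169, 1.235, 1.177]
force: [2.6, 0.1, -2.6]
finger_gap: 0.0254
```

```bash
cat > m.py <<'E'
from h import *
import sys
tag=sys.argv[1]; snap(tag)
f=edges(tag);t=load(f"pics/top{tag}.pkl");im=t["img"].astype(float)
sat=im[...,0]-im[...,2];red=im[...,0]
bins={"B":(266,294),"F":(311,338),"C":(352,380)}
for nm,ch,v,sg,z in(("rim",red,(201,210),-1,.09),("back",sat,(148,157),1,.11)):
    res={}
    for b,(u0,u1) in bins.items():
        p,n,s=f(ch,u0,u1,*v,sg,z,skip=[(321,327)] if b=="F" and nm!="back" else [])
        ym={"B":.118,"F":-.0115,"C":-.138}[b]; res[b]=np.polyval(p,ym); print(nm,b,res[b].round(4),"yaw",-np.degrees(np.arctan(p[0])).round(2),n,s.round(5))
    print("  F behind mm",(1000*(res["F"]-np.interp(-.0115,[-.138,.118],[res["C"],res["B"]]))).round(2))
E
python3 m.py 7; python3 -c "
from h import *
to(.5016,-.0038,.1316)"
```

```text
rim B 0.6966 yaw -3.94 27 0.00043
rim F 0.6915 yaw -3.11 21 0.0004
rim C 0.6851 yaw -3.02 29 0.00074
  F behind mm 0.66
back B 0.8575 yaw -4.2 29 0.0003
back F 0.8524 yaw -2.6 28 0.00025
back C 0.8456 yaw -2.78 29 0.00027
  F behind mm 0.89
t 9.13 pos [ 0.5    -0.0037  0.0877] ytool 177.15 tilt [-0.006  0.002] F [ 1.44  0.27 -2.55] gap 0.0255 j [ -8.  30. 115.   0.  36. -95.]
units [-1.758 -0.054  0.002] turn 0
```

Request:
{"name": "servo_tool", "arguments": {
  "motion": "0 0 -0.15 0 0;0 0 -0.3 0 0;0 -0.4 -0.3 0 0;0 -0.9 -0.3 0 0;0 -1.4 -0.3 0 0;0 -1.8 -0.3 0 0;0 -1.8 -0.3 0 0;0 -1.8 0.3 0 0;0 -1.8 0.9 0 0;0 -1.8 1.5 0 0;0 -1.8 1.8 0 0;0 -1.8 1.8 0 0"
}}

```text
time_s: 10.13
ee_pos: [0.454, -0.0014, 0.1329]
orientation: [-1.168, 1.236, 1.178]
force: [0.5, -0.3, -1.5]
finger_gap: 0.0253
```

```bash
python3 m.py 8; python3 -c "
from h import *
to(.4601,-.3362,.1345,178.11)"
```

```text
rim B 0.6966 yaw -3.95 27 0.00043
rim F 0.6915 yaw -3.07 21 0.00034
rim C 0.6851 yaw -3.07 28 0.00068
  F behind mm 0.75
back B 0.8575 yaw -4.19 29 0.00031
back F 0.8524 yaw -2.62 28 0.00025
back C 0.8456 yaw -2.8 29 0.00026
  F behind mm 0.91
t 10.23 pos [ 0.456  -0.0017  0.1331] ytool 177.14 tilt [-0.005  0.001] F [ 0.25  0.42 -2.32] gap 0.0254 j [ -9.  23. 118.   0.  39. -96.]
units [ -0.078  -0.831 -13.357] turn -0.161
```

View pics/top8.png

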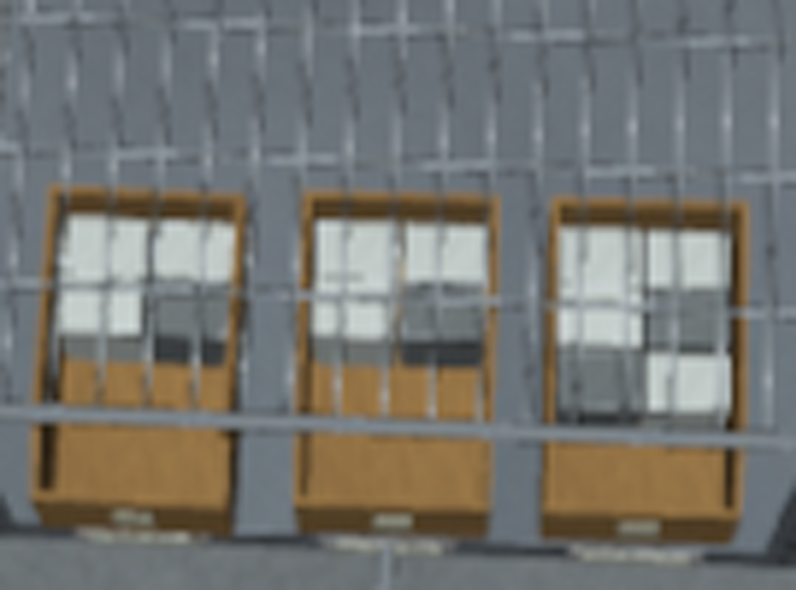

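View pics/scene8.png

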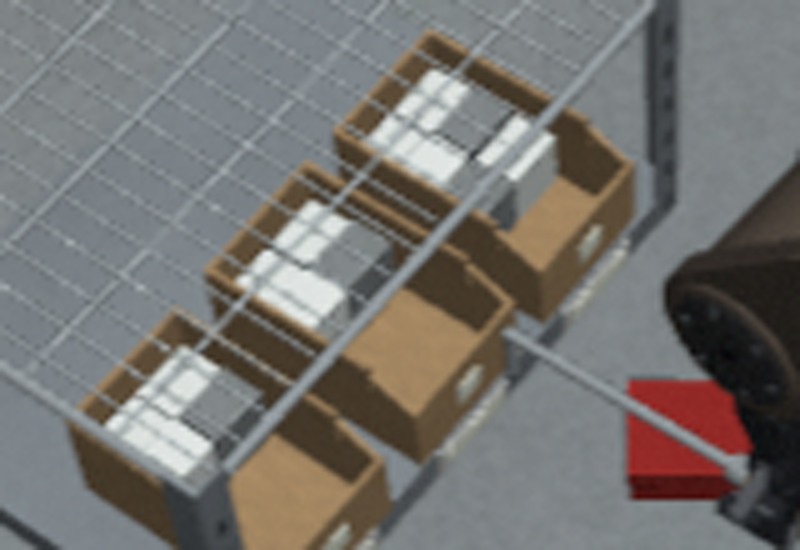

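Request:
{"name": "servo_tool", "arguments": {
  "motion": "0 0 0 -0.8 0;0 0 0 -2 0;0 0 0 -3.3 0;0 0 0 -4.6 0;0 0 0 -5.9 0;0 0 0 -7.2 0;0 0 -0.1 -8.5 -0.16;0 0 -0.2 -9.8 -0.16;0 0 -0.4 -11.1 -0.16;0 0 -0.6 -12.3 -0.16;0 0 -0.8 -13.1 -0.16;0 -0.08 -0.83 -13.35 -0.16"
}}

```text
time_s: 11.23
ee_pos: [0.4609, -0.3395, 0.134]
orientation: [-1.181, 1.228, 1.186]
force: [-0.4, 1.1, -1.8]
finger_gap: 0.0254
```

Request:
{"name": "servo_tool", "arguments": {
  "motion": "0 0 0 0 0;0 0 0 0 0"
}}

```text
time_s: 11.4
ee_pos: [0.4611, -0.3395, 0.1336]
orientation: [-1.18, 1.229, 1.186]
force: [0.3, 0.4, -1.8]
finger_gap: 0.0251
```

```bash
python3 -c "
from h import *
from bench import robot
to(.4605,-.3365,.06,178.11)
o=robot.get_obs()
d=robot.get_image('wrist');pickle.dump((d,o),open('pics/w9.pkl','wb'));cv2.imwrite('pics/w9.png',d['img'][:,:,::-1])
d=robot.get_image('top');pickle.dump(d,open('pics/top9.pkl','wb'));cv2.imwrite('pics/t9.png',cv2.resize(d['img'][205:325,400:500],None,fx=5,fy=5,interpolation=2)[:,:,::-1])
"
```

```text
t 11.4 pos [ 0.4611 -0.3395  0.1336] ytool 177.96 tilt [-0.004  0.001] F [ 0.29  0.44 -1.78] gap 0.0251 j [ -43.   31.  102.   -0.   47. -131.]
units [2.946 0.014 0.119] turn -0.025
```

View pics/w9.png

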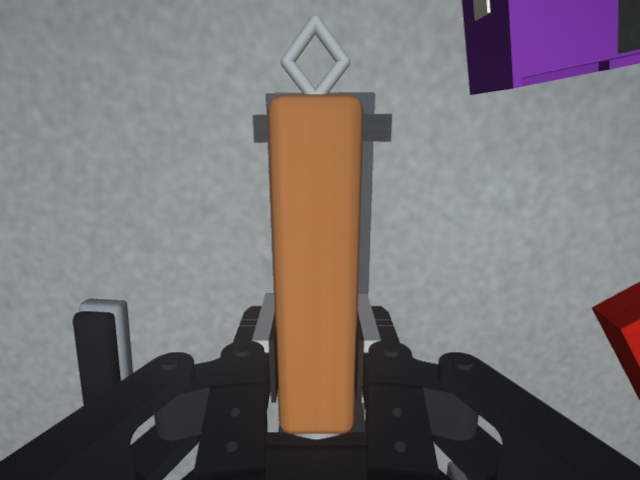

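View pics/t9.png

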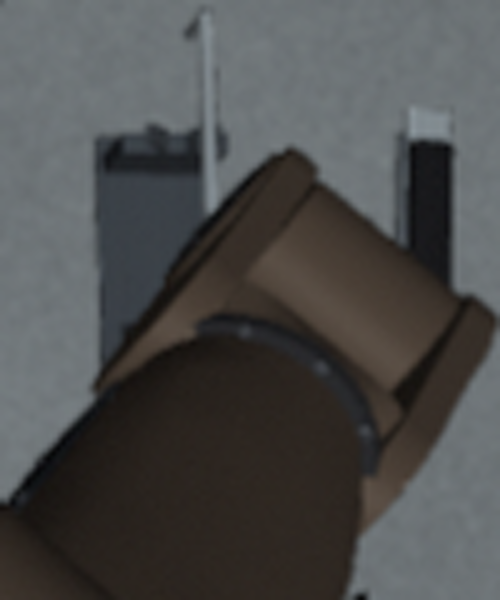

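Request:
{"name": "servo_tool", "arguments": {
  "motion": "0 0 0.01 0.12 -0.03;0 0.3 0.01 0.12 -0.03;0 0.8 0.01 0.12 -0.03;0 1.3 0.01 0.12 -0.03;0 1.5 0.01 0.12 -0.03;0 1.5 0.01 0.12 -0.03"
}}

```text
time_s: 12.0
ee_pos: [0.4602, -0.3345, 0.0951]
orientation: [-1.182, 1.226, 1.192]
force: [-0.8, 0.3, -1.6]
finger_gap: 0.0254
```

```bash
python3 -c "
from h import *
from bench import robot
to(.4601,-.3362,.0605,178.11)
d=robot.get_image('wrist');cv2.imwrite('pics/w10.png',d['img'][:,:,::-1])
d=robot.get_image('scene');cv2.imwrite('pics/s10.png',cv2.resize(d['img'][130:230,320:460],None,fx=5,fy=5,interpolation=2)[:,:,::-1])
"
```

```text
t 12.0 pos [ 0.4602 -0.3345  0.0951] ytool 178.24 tilt [-0.006  0.003] F [-0.81  0.32 -1.57] gap 0.0254 j [ -43.   34.  105.   -0.   42. -131.]
units [ 1.383 -0.006 -0.07 ] turn 0.022
```

View pics/s10.png

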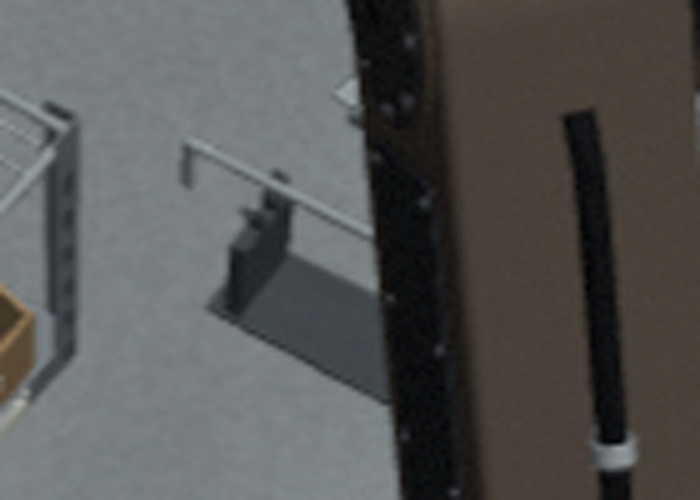

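View pics/w10.png

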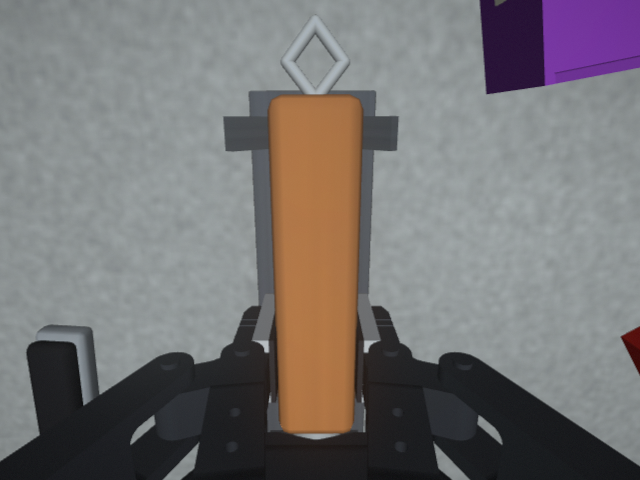

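Request:
{"name": "servo_tool", "arguments": {
  "motion": "0 0 0 -0.07 0.02;0 0.2 0 -0.07 0.02;0 0.45 0 -0.07 0.02;0 0.7 0 -0.07 0.02;0 0.95 0 -0.07 0.02;0 1.15 0 -0.07 0.02;0 1.3 0 -0.07 0.02;0 1.38 0 -0.07 0.02;0 1.38 0 -0.07 0.02"
}}

```text
time_s: 12.85
ee_pos: [0.4604, -0.3368, 0.0614]
orientation: [-1.181, 1.227, 1.189]
force: [0.7, -0.2, -2.1]
finger_gap: 0.0248
```

```bash
python3 -c "
from h import *
from bench import robot
to(.4601,-.3362,.0600,178.11)
d=robot.get_image('wrist');cv2.imwrite('pics/w11.png',d['img'][:,:,::-1])
d=robot.get_image('scene');cv2.imwrite('pics/s11.png',cv2.resize(d['img'][130:230,320:460],None,fx=5,fy=5,interpolation=2)[:,:,::-1])
"
```

```text
t 12.85 pos [ 0.4604 -0.3368  0.0614] ytool 178.11 tilt [-0.005  0.002] F [ 0.72 -0.16 -2.07] gap 0.0248 j [ -43.   37.  106.   -0.   38. -131.]
units [0.056 0.013 0.024] turn -0.0
```

View pics/s11.png

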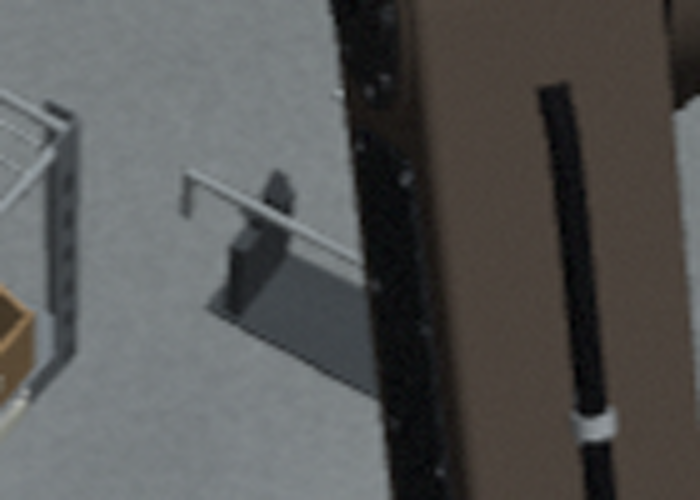

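View pics/w11.png

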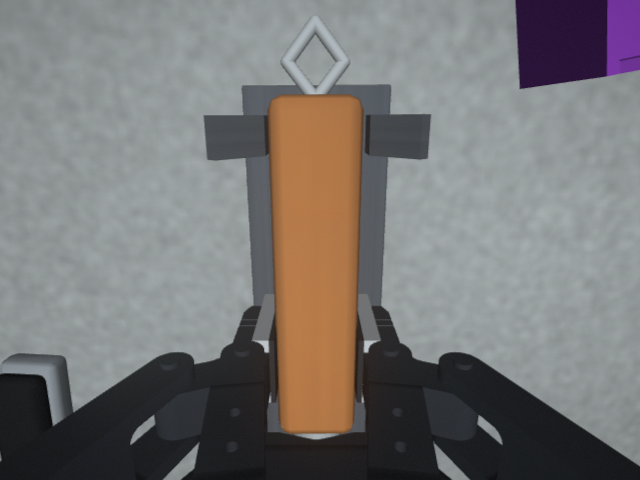

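Request:
{"name": "servo_tool", "arguments": {
  "motion": "0 0.05 0 0.02 0;0 0.07 0 0.02 0;0 0.07 0 0.02 0;0 0.07 0 0.02 0"
}}

```text
time_s: 13.28
ee_pos: [0.4607, -0.3365, 0.0604]
orientation: [-1.182, 1.227, 1.188]
force: [-0.1, -0.3, 0.1]
finger_gap: 0.0251
```

Request:
{"name": "servo_tool", "arguments": {
  "motion": "0.3 0 0 0 0;0.6 0 0 0 0;0.9 0 0 0 0;1 0 0 0 0;1 0 0 0 0;1 0 0 0 0;1 0 0 0 0;1 0 0 0 0"
}}

```text
time_s: 13.95
ee_pos: [0.4607, -0.3365, 0.0605]
orientation: [-1.182, 1.227, 1.188]
force: [0.2, -0.2, -0.1]
finger_gap: 0.0854
```

Request:
{"name": "servo_tool", "arguments": {
  "motion": "1 -0.4 0 0 0;1 -1 0 0 0;1 -2 0 0 0;1 -3.2 0 0 0;1 -4.4 0 0 0;1 -5.6 0 0 0;1 -6.5 0 0 0;1 -6.5 1.2 -1.2 0;1 -6.5 2.5 -2.5 0;1 -6.5 4 -4 0;1 -6.5 5 -5 0;1 -6.5 5 -5 0"
}}

```text
time_s: 14.95
ee_pos: [0.3288, -0.4605, 0.2243]
orientation: [-1.181, 1.23, 1.185]
force: [0.3, -0.9, -0.4]
finger_gap: 0.0854
```

```bash
python3 m.py 12; python3 - <<'E'
from h import *
to(.46,-.33,.2)
for n in("top","scene"):
    d=load(f"pics/{n}12.pkl");cv2.imwrite(f"pics/full{n}12.png",d["img"][:,:,::-1])
    x,y,w,h=(400,205,100,120) if n=="top" else (330,130,120,100)
    cv2.imwrite(f"pics/rest{n}12.png",cv2.resize(d["img"][y:y+h,x:x+w],None,fx=5,fy=5,interpolation=2)[:,:,::-1])
t=load("pics/top12.pkl");C=cloud(t);hsv=cv2.cvtColor(t["img"],cv2.COLOR_RGB2HSV)
br=(hsv[...,0]>8)&(hsv[...,0]<22)&(hsv[...,1]>110)
m=br&(C[...,0]>.35)&(C[...,0]<.6)&(abs(C[...,1]+.335)<.05)&(C[...,2]>.085)
print(m.sum(),C[m].mean(0).round(4),C[m].min(0).round(3),C[m].max(0).round(3))
E
```

```text
rim B 0.6966 yaw -3.96 27 0.00044
rim F 0.6915 yaw -3.09 21 0.00033
rim C 0.6851 yaw -3.0 29 0.00073
  F behind mm 0.72
back B 0.8575 yaw -4.21 29 0.00033
back F 0.8524 yaw -2.58 28 0.00024
back C 0.8456 yaw -2.76 29 0.00025
  F behind mm 0.9
t 15.05 pos [ 0.3307 -0.4587  0.224 ] ytool 177.91 tilt [-0.004  0.   ] F [ 0.71  0.05 -0.36] gap 0.0857 j [ -61.   24.   98.   -0.   58. -149.]
units [ 0.942 -4.983  5.334] turn 0
333 [ 0.4346 -0.3341  0.0925] [ 0.382 -0.348  0.085] [ 0.489 -0.321  0.103]
```

View pics/fulltop12.png

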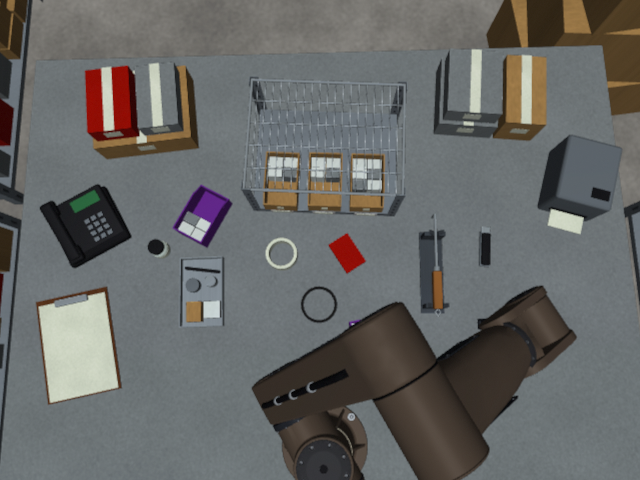

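View pics/resttop12.png

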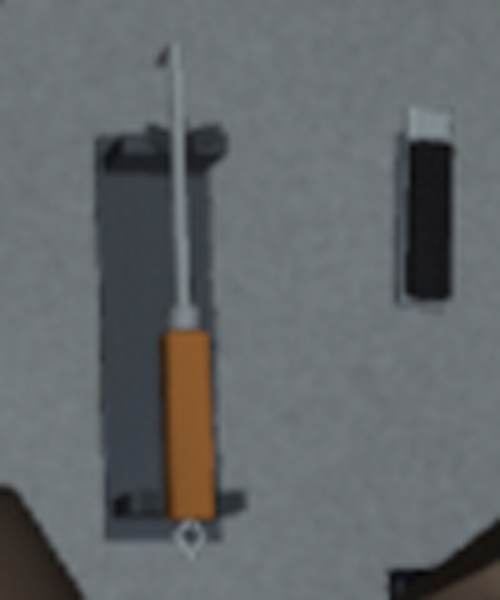

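View pics/restscene12.png

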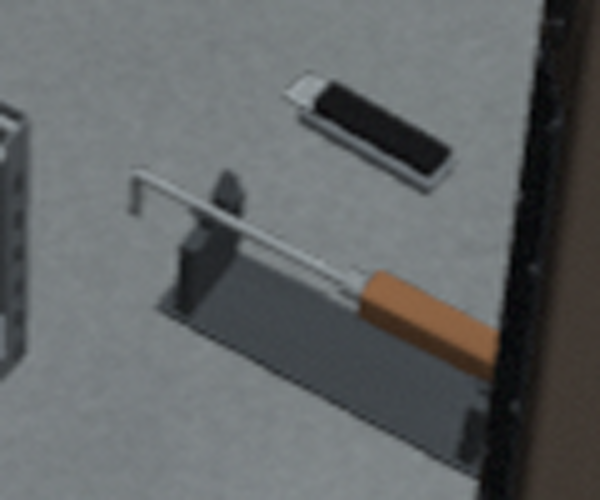

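The hook is back at its starting pixels in both notches. The bin is level with its neighbours, and the bystanders have not moved.

```bash
python3 -c "
from bench import robot
print(robot.finish_job())"
```

```text
the job is handed in; nothing more can be done
None
```

I took the hook from its rest and hooked it over the far bin's front wall. I dragged the bin forward about 100 mm, unhooked it, laid the hook back in both notches, and handed the job in at about 15 s of the 58 s allowed.

**Bin position:** The last top view put its front and back edges about 0.7–0.9 mm behind the neighbours' line. Its yaw was −2.6° to −3.1° against about −2.7° for the shelf, so square within about half a degree. It stands roughly 2–3 mm right of the lane's middle.

**Hook and bench:** The handle's measured centre was within about 1 mm of where it started, at seated height. The rod and handle are visible in the front and rear notches. By eye, the neighbouring bins and the loose things had not moved, except that the arm hid most of the purple bin nearest the robot; nothing passed near it. The reported tool force at the end of each move stayed within about 5 N.

**Disagreements:**
- An earlier bin-foot measurement disagreed with the rim and back ones by about 3 mm. Its fit on the neighbouring bins was noisy, so I left it out.
- The measured yaw of the left neighbour bin scattered by about 1°.

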